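# Put the balance weights back in their block by size

## Robot

A 6-joint arm with a two-finger parallel gripper is mounted at the origin on a cart in front of the work surface, level with it; the furniture and walls round the work are solid. World frame = base frame: x ahead of the robot, y to its left, z up, the work surface at z = 0. Lengths are in mm, angles in rad, forces in N, time in s.
With the tool pointing down it reaches from about 300 to 775 mm from the base axis. Payload 14.6 kg.
Tool frame: the origin (TCP) lies on the mounting face of the last link; the fingertips stand 199 mm ahead of it and the grasp point (between the pads) lies 180 mm ahead of it; z points along the fingers, y is the line along which they close (so a half turn about z gives the same grasp; the last joint's range is limited). The gripper opens to 94 mm and grips with 3 to 60 N. Pads are 16 mm wide; open, the fingers measure 119 mm over their backs; the gripper's body (75 mm by 177 mm) begins 78 mm behind the grasp point.
Start: joints at [-1.393, 0.3, 1.521, -0, 1.321, -0.067], TCP at [133.293, -533.595, 404.646] pointing down, gripper open.
Joint ranges: [-3.03, 3.03], [-0.79, 2.21], [0.23, 2.52], [-1.04, 4.18], [0, 3.07], [-2.55, 2.55]. Speed limits (rad/s): [2.22, 2.22, 2.57, 3.14, 3.14, 3.14].

## Interface

Orientations are given as [roll, pitch, yaw] about the fixed x, y, z axes, in that order (R = Rz(yaw) Ry(pitch) Rx(roll)).
In Python, from cell import manip gives the robot as it stands. The module is installed in compiled form; this text tells all that it offers.
- The arm moves only by the shell command python3 -m creep 'ROWS' [FORCE]. ROWS is a JSON object of lists of equal length, an entry for each row: "slide": the shift along the world's x, y, z in cm, a list of three; "turn": the turn about the world's z in rad; "claw": the opening, from 0 (shut) to 1 (fully open). A call has 1 to 8 rows; each row shifts and turns the commanded pose from where the row before left it; what a row does not reach is not made up. A row lasts 1/8 s, in which the tool goes at most 62.5 mm and 10.7 degrees, less where a joint would pass 70% of its speed; a pose out of reach is approached as far as the arm can. A call with a gripper value outside its range is refused whole. The fingers move at their own pace and stop on an object; FORCE is the grip in N (left out, the last holds). Time passes only in rows, so rows that do not move let the fingers close. It gives the time, the measured TCP pose, the force, the opening and the grip force at its end, in the units of the state.
- manip.read_state(): the state, without advancing time (a new reading comes with each control period).
- manip.camera(name): name is "scene" or "top" or "wrist"; returns (picture, depth): 384x512x3 uint8, red, green, blue; 384x512 float32, mm along the optical axis (not along the pixel's ray), 0 where there is no reading.
- manip.calibration(name): a dict with "intrinsics" (3x3 intrinsics, pixels), "pose" (4x4, takes a point from camera to world coordinates). Camera axes: x right, y up, looking along -z (the intrinsics and any distortion apply to the point x, -y, -z); pixel columns grow to the right and rows downward; lengths in mm; the calibration is good to about 2 mm. The wrist camera is an equidistant fisheye: a pixel r from the principal point sees the ray r / f radians off the axis. A picture is of the moment at which its call begins: read the wrist's pose just before it. calibration takes no time and is no camera call; for the wrist camera it gives the pose at the moment of the call.
- manip.sign_off(): hands the job in; it is judged then, once.
Trained networks look in the newest picture that a camera, given by its name, has taken for a name from the list of things; names that differ only in an ending like _2 or _b are one class to them, and where a whole thing is asked for, a point or a joint stands for the part that bears it (a point fixed in the world has none). Each returns a list of dicts, best first, with "score" (0 to 1); they miss things now and then, are a little off and sometimes report something else, mostly with a low value. They report only what shows in the picture. A call takes as long as a camera call. They do not tell look-alikes from the thing itself.
- manip.cut_out(query, camera): "mask" (384x512 bool, what is visible of it) and "position" ([column, row] in pixels, amid what is visible of it).
The state is a dict: "clock": time; "joints": joint angles; "qd": joint speeds; "effort": joint torques, N m; "eef_pos": TCP position; "eef_rot": TCP orientation; "wrist_force": force on the tool from outside, world axes, zero at the start; "moment": the same for the moment, N m; "finger_gap": finger opening in mm; "finger_force": force on a finger pad.
Only numpy, scipy, OpenCV 4.12 (cv2) and the standard library are available. Lean on these libraries where they do the work, as an engineer would, in place of code of your own. Each camera call takes 0.05 s, during which the arm holds its last target. There are 200 camera calls.

## Task

The balance check is finished: put the four steel knob weights back into the wooden weight block in order of size, from the smallest weight in the smallest pocket to the largest in the largest, each standing upright and fully down on the felt of its own pocket. Do not knock any weight over, and leave the crucible and the glass weighing bottle where they stand.

Things in the scene. Friction and masses are not known exactly. Their poses are not given: they have to be found in the camera images.
- weight_50: the smallest of four loose bright steel knob weights, 50 g: a round body 18 mm in diameter and 20 mm high, a narrow neck, and a round knob 13 mm in diameter whose top is 33 mm above the underside. It stands upright on the bench at the start. Origin: centre of its underside, z up through the knob. It can be gripped by the knob, from just above the body to the top.
- weight_100: the second smallest of four loose bright steel knob weights, 100 g: a round body 22 mm in diameter and 27 mm high, a narrow neck, and a round knob 16 mm in diameter whose top is 41 mm above the underside. It stands upright on the bench at the start. Origin: centre of its underside, z up through the knob. It can be gripped by the knob, from just above the body to the top.
- weight_200: the second largest of four loose bright steel knob weights, 200 g: a round body 28 mm in diameter and 33 mm high, a narrow neck, and a round knob 20 mm in diameter whose top is 49 mm above the underside. It stands upright on the bench at the start. Origin: centre of its underside, z up through the knob. It can be gripped by the knob, from just above the body to the top.
- weight_500: the largest of four loose bright steel knob weights, 500 g: a round body 38 mm in diameter and 44 mm high, a narrow neck, and a round knob 27 mm in diameter whose top is 64 mm above the underside. It stands upright on the bench at the start. Origin: centre of its underside, z up through the knob. It can be gripped by the knob, from just above the body to the top.
- seat_50: blue felt floor of the smallest of the weight block's four round pockets, for the 50 g weight. Round pocket 32 mm wide, 7 mm clear all round the weight, straight walls. Origin: centre of the felt's underside, z up: felt top at 1 mm, block top at 7 mm. The block is pale wood, 194 x 84 x 20 mm, fixed to the bench at any yaw.
- seat_100: blue felt floor of the second smallest of the weight block's four round pockets, for the 100 g weight. Round pocket 36 mm wide, 7 mm clear all round the weight, straight walls. Origin: centre of the felt's underside, z up: felt top at 1 mm, block top at 7 mm. x is along the row from the largest to the smallest pocket; centres 53, 45, 40 mm apart.
- seat_200: blue felt floor of the second largest of the weight block's four round pockets, for the 200 g weight. Round pocket 42 mm wide, 7 mm clear all round the weight, straight walls. Origin: centre of the felt's underside, z up: felt top at 1 mm, block top at 7 mm. A flat clear-covered strip, 5 mm high, lies on the block's top along its +y edge, 32 mm from the line of pocket centres.
- seat_500: blue felt floor of the largest of the weight block's four round pockets, for the 500 g weight. Round pocket 52 mm wide, 7 mm clear all round the weight, straight walls. Origin: centre of the felt's underside, z up: felt top at 1 mm, block top at 7 mm. x is along the row, towards the smallest pocket.
- crucible: a white porcelain crucible, 45 mm across the rim, 36 mm high, standing loose on the bench; a bystander. Origin: centre of its underside.
- weighing_bottle: a clear glass weighing bottle with its stopper in, 40 mm across, 48 mm high, standing loose on the bench; a bystander. Origin: centre of its underside.
Mind the look-alikes: they are no part of the job. Leave any black or orange look-alike of the weight_500 alone.

How it is judged (in metres and radians):
At the end, for the whole second after the job is handed in: Each of the four weights stands in the pocket of its own size: its axis within 10 mm of the pocket's, its underside less than 4 mm above the underside of the felt (1 mm is fully down), upright within 0.12 rad, and at rest (horizontal distance between weight_50 and seat_50 below 0.01 m and z of weight_50 in the frame of seat_50 below 0.004 m and angle between each of weight_50, weight_100, weight_200, weight_500's own z axis and vertical below 0.12 rad and linear speed of each of weight_50, weight_100, weight_200, weight_500 below 0.02 m/s and horizontal distance between weight_100 and seat_100 below 0.01 m and z of weight_100 in the frame of seat_100 below 0.004 m and horizontal distance between weight_200 and seat_200 below 0.01 m and z of weight_200 in the frame of seat_200 below 0.004 m and horizontal distance between weight_500 and seat_500 below 0.01 m and z of weight_500 in the frame of seat_500 below 0.004 m); the robot touches nothing.
It fails at once if a weight is knocked over (angle between any of weight_50, weight_100, weight_200, weight_500's own z axis and vertical above 0.8 rad).
It fails at once if the crucible is moved more than 20 mm or tipped (distance of crucible from where it was at the start of the episode above 0.02 m or angle between crucible's own z axis and vertical above 0.5 rad).
It fails at once if the weighing bottle is moved more than 20 mm or tipped (distance of weighing_bottle from where it was at the start of the episode above 0.02 m or angle between weighing_bottle's own z axis and vertical above 0.5 rad).
It also fails if it takes over 112 s, if anything falls off the work surface, if the arm or the gripper's body presses on something with over 40 N, if the wrist force passes 120 N, or if a joint passes its speed limit or range.

## Working session

There is one attempt and no reset: what is moved stays moved. The work goes in short steps, Python scripts to look and compute and a shell command to move; the robot and the scene stay as the last step left them, time stands still between calls to the robot, and variables do not carry over. Pictures are saved under pics/ and viewed, at most 14 in all, crops included, and the job is handed in when it is done.

```bash
mkdir -p pics
python3 - <<'E'
from cell import manip
import cv2,numpy as np
s=manip.read_state();print(s['clock'],s['eef_pos'],s['eef_rot'],s['finger_gap'])
for n in('scene','top'):
    p,d=manip.camera(n);cv2.imwrite(f'pics/{n}0.png',p[:,:,::-1]);c=manip.calibration(n);print(n,c['intrinsics'],c['pose'].round(3),[k for k in c])
E
```

```text
0.0 [ 133.29631812 -533.57236741  404.06911212] [-3.14040879e+00 -7.14460171e-05  2.44810599e-01] 93.99288115046741
scene [[370.2714683    0.         251.09780821]
 [  0.         370.2714683  189.58133225]
 [  0.           0.           1.        ]] [[-7.35000e-01  2.76000e-01 -6.19000e-01  5.47900e+01]
 [-6.78000e-01 -3.16000e-01  6.64000e-01  3.65401e+02]
 [-1.30000e-02  9.08000e-01  4.20000e-01  4.12048e+02]
 [ 0.00000e+00  0.00000e+00  0.00000e+00  1.00000e+00]] ['intrinsics', 'pose']
top [[430.20743088   0.         256.11424455]
 [  0.         430.20743088 185.90026352]
 [  0.           0.           1.        ]] [[ 1.000000e-02  9.960000e-01 -9.100000e-02  4.949730e+02]
 [-1.000000e+00  1.000000e-02  2.000000e-03 -2.007900e+02]
 [ 3.000000e-03  9.100000e-02  9.960000e-01  1.139625e+03]
 [ 0.000000e+00  0.000000e+00  0.000000e+00  1.000000e+00]] ['intrinsics', 'pose']
```

View pics/scene0.png

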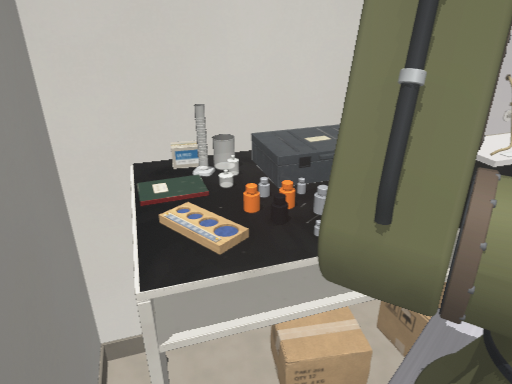

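View pics/top0.png

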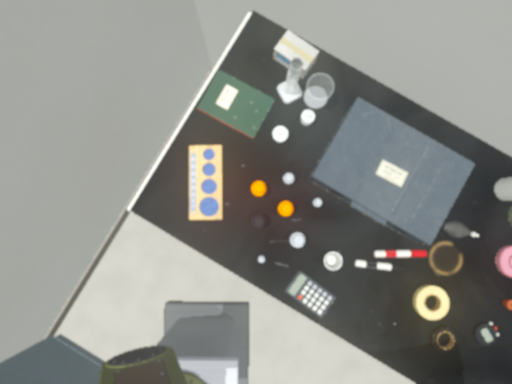

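```bash
cat > h.py <<'E'
from cell import manip
import cv2,numpy as np
def world(n,d,px,K=None):
    "pixels (N,2) with depth along axis -> world (top/scene)"
    c=manip.calibration(n);K=c['intrinsics'];px=np.asarray(px,float)
    v=np.c_[(px[:,0]-K[0,2])/K[0,0],(px[:,1]-K[1,2])/K[1,1],np.ones(len(px))]*np.asarray(d)[:,None]
    v=v*[1,-1,-1];T=c['pose'];return v@T[:3,:3].T+T[:3,3]
E
python3 - <<'E'
from h import *
for n in('top','scene'):
    p,d=manip.camera(n)
    if n=='top':cv2.imwrite('pics/topcrop.png',cv2.resize(p[100:300,170:370,::-1],(600,600),interpolation=cv2.INTER_CUBIC))
    for q in ['weight_50','weight_100','weight_200','weight_500','crucible','weighing_bottle','seat_50','seat_100','seat_200','seat_500']:
        for r in manip.cut_out(q,n)[:6]:
            m=r['mask']&(d>0);ys,xs=np.nonzero(m)
            if len(xs)<4:continue
            w=world(n,d[m],np.c_[xs,ys]);col=p[r['mask']].mean(0).astype(int)
            zt=np.percentile(w[:,2],95);t=w[w[:,2]>zt-8]
            print(n,q,round(r['score'],2),np.round(r['position']),len(xs),'mean',np.median(w,0).round(),'top',t.mean(0).round(),col)
E
```

```text
top weight_50 0.74 [259. 191.] 161 mean [ 588. -208.   59.] top [ 591. -210.   62.] [250 180   0]
top weight_50 0.65 [295. 239.] 165 mean [ 462. -306.   60.] top [ 461. -310.   63.] [212 218 221]
top weight_50 0.58 [317. 204.] 42 mean [ 556. -360.   38.] top [ 557. -362.   39.] [210 216 219]
top weight_50 0.55 [257. 218.] 136 mean [ 507. -211.   61.] top [ 507. -210.   62.] [83 73 73]
top weight_50 0.47 [284. 208.] 165 mean [ 539. -276.   59.] top [ 540. -280.   62.] [250 180   0]
top weight_50 0.39 [288. 179.] 70 mean [ 617. -285.   46.] top [ 619. -287.   47.] [216 222 225]
top weight_100 0.74 [259. 191.] 161 mean [ 588. -208.   59.] top [ 591. -210.   62.] [250 180   0]
top weight_100 0.65 [295. 239.] 165 mean [ 462. -306.   60.] top [ 461. -310.   63.] [212 218 221]
top weight_100 0.58 [317. 204.] 42 mean [ 556. -360.   38.] top [ 557. -362.   39.] [210 216 219]
top weight_100 0.55 [257. 218.] 136 mean [ 507. -211.   61.] top [ 507. -210.   62.] [83 73 73]
top weight_100 0.47 [284. 208.] 165 mean [ 539. -276.   59.] top [ 540. -280.   62.] [250 180   0]
top weight_100 0.39 [288. 
[... 4988 characters left out ...]
[597. -81.  12.] top [597. -80.  13.] [115 124 154]
scene seat_100 0.46 [226. 232.] 190 mean [546. -82.  12.] top [546. -82.  12.] [ 92 111 161]
scene seat_200 0.62 [196. 216.] 25 mean [643. -80.  12.] top [644. -81.  12.] [ 88 111 165]
scene seat_200 0.58 [207. 224.] 130 mean [597. -81.  12.] top [597. -80.  13.] [115 124 154]
scene seat_200 0.46 [226. 232.] 190 mean [546. -82.  12.] top [546. -82.  12.] [ 92 111 161]
scene seat_500 0.62 [196. 216.] 25 mean [643. -80.  12.] top [644. -81.  12.] [ 88 111 165]
scene seat_500 0.58 [207. 224.] 130 mean [597. -81.  12.] top [597. -80.  13.] [115 124 154]
scene seat_500 0.46 [226. 232.] 190 mean [546. -82.  12.] top [546. -82.  12.] [ 92 111 161]
```

View pics/topcrop.png

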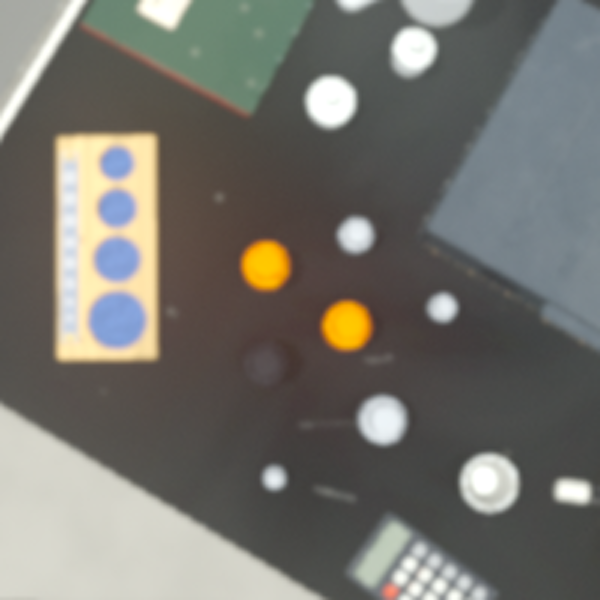

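```bash
python3 -m creep '{"slide":[[4.2,3.4,0],[4.2,3.4,0],[4.2,3.4,0],[4.2,3.4,0],[4.2,3.4,0],[4.2,3.4,0],[4.2,3.4,0],[4.2,3.4,0]],"turn":[-0.1,-0.1,-0.045,0,0,0,0,0],"claw":[0.5,0.5,0.5,0.5,0.5,0.5,0.5,0.5]}' 20
python3 -m creep '{"slide":[[0,0,0],[0,0,0]],"turn":[0,0],"claw":[0.5,0.5]}'
python3 - <<'E'
from h import *
p,d=manip.camera('wrist');c=manip.calibration('wrist');s=manip.read_state()
print(s['eef_pos'],s['eef_rot'],c['intrinsics'],c['pose'].round(3))
cv2.imwrite('pics/w1.png',p[:,:,::-1])
E
```

```text
clock: 2.2
eef_pos: [470.5, -260.3, 404.8]
eef_rot: [3.141, -0.0, -0.0]
wrist_force: [0.1, -1.5, 0.0]
finger_gap: 46.9
finger_force: 0.0
clock: 2.45
eef_pos: [469.0, -261.8, 404.5]
eef_rot: [3.142, 0.0, 0.0]
wrist_force: [-1.3, 0.5, -0.5]
finger_gap: 47.1
finger_force: 0.0
[ 468.69244482 -262.22096206  404.65469692] [ 3.14149271e+00  1.42482428e-04 -9.17593097e-04] [[297.31863964   0.         259.29899016]
 [  0.         297.31863964 191.80567032]
 [  0.           0.           1.        ]] [[-1.00000e-03  9.62000e-01  2.74000e-01  5.48178e+02]
 [-1.00000e+00 -2.00000e-03  0.00000e+00 -2.62745e+02]
 [ 1.00000e-03 -2.74000e-01  9.62000e-01  3.85354e+02]
 [ 0.00000e+00  0.00000e+00  0.00000e+00  1.00000e+00]]
```

View pics/w1.png

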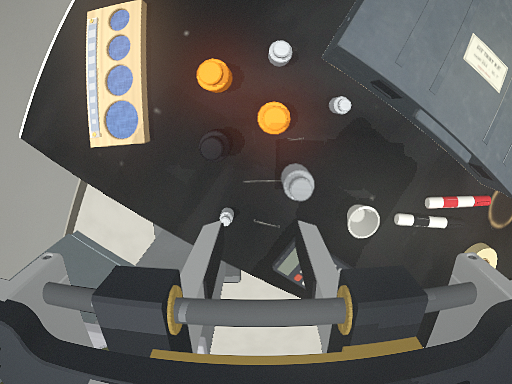

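```bash
cat >> h.py <<'E'
def cloud(n):
    c=manip.calibration(n);K=c['intrinsics'];T=c['pose'];p,d=manip.camera(n)
    v,u=np.mgrid[:384,:512];x=(u-K[0,2])/K[0,0];y=(v-K[1,2])/K[1,1]
    if n=='wrist':
        r=np.hypot(x,y)+1e-9;t=np.tan(np.minimum(r,1.4))/r;x,y=x*t,y*t
    P=np.stack([x*d,-y*d,-d],-1)@T[:3,:3].T+T[:3,3];P[d==0]=np.nan
    return p,P
W={'50':(405,-217,33),'100':(557,-362,41),'200':(619,-287,49),'500':(461,-310,64)}
def tops(P,names=W):
    for k in names:
        x,y,h=W[k];m=(np.hypot(P[...,0]-x,P[...,1]-y)<25)&(P[...,2]>h-12)
        q=P[m]
        if len(q)<5:print(k,'none',len(q));continue
        zt=np.percentile(q[:,2],90);t=q[q[:,2]>zt-3]
        (cx,cy),r=cv2.minEnclosingCircle(t[:,:2].astype(np.float32))
        print(k,'n',len(t),'circ',round(cx,1),round(cy,1),'r',round(r,1),'mean',t.mean(0).round(1),'ztop',zt.round(1))
def pockets(p,P):
    hsv=cv2.cvtColor(p,cv2.COLOR_RGB2HSV);b=cv2.inRange(hsv,(100,70,60),(130,255,255))
    n,l,s,c=cv2.connectedComponentsWithStats(b)
    for i in range(1,n):
        if s[i,4]>50:
            q=P[l==i];q=q[~np.isnan(q[:,0])]
            if len(q)<20 or abs(np.median(q[:,1])+80)>40:continue
            (cx,cy),r=cv2.minEnclosingCircle(q[:,:2].astype(np.float32))
            print('pocket px',c[i].round(),'circ',round(cx,1),round(cy,1),'r',round(r,1),'med',np.median(q,0).round(1),'bboxc',((q.min(0)+q.max(0))/2).round(1))
E
python3 - <<'E'
from h import *
p,P=cloud('wrist');tops(P);pockets(p,P)
for u,v in[(420,60),(370,50),(480,120),(355,60),(363,205)]:print(u,v,P[v,u].round())
p,P=cloud('top');tops(P);pockets(p,P)
E
```

```text
50 n 63 circ 408.8 -218.3 r 6.4 mean [ 409.9 -218.8   33.1] ztop 34.0
100 n 127 circ 556.6 -362.9 r 7.9 mean [ 556.5 -362.4   41.4] ztop 42.5
200 n 222 circ 618.9 -286.9 r 10.0 mean [ 618.6 -287.2   49.2] ztop 50.2
500 n 256 circ 464.1 -310.9 r 24.6 mean [ 473.2 -306.6  323.1] ztop 306.5
pocket px [119.  20.] circ 681.9 -76.0 r 14.9 med [681.6 -76.3  14.5] bboxc [682.1 -76.   14.6]
pocket px [119.  48.] circ 641.6 -77.5 r 16.8 med [641.6 -77.3  14.5] bboxc [641.4 -77.   14.7]
pocket px [119.  80.] circ 596.6 -78.0 r 19.8 med [596.5 -78.3  14.5] bboxc [596.4 -77.4  13.9]
pocket px [121. 119.] circ 543.3 -79.3 r 25.1 med [543.3 -79.8  14.6] bboxc [543.6 -79.6  14.8]
420 60 [ 611. -436.   92.]
370 50 [ 614. -376.   92.]
480 120 [ 554. -528.   91.]
355 60 [ 604. -362.   81.]
363 205 [ 419. -411.    0.]
50 n 209 circ 392.5 -210.8 r 20.1 mean [ 391.1 -209.2  560.8] ztop 561.0
100 n 18 circ 557.2 -362.8 r 7.0 mean [ 556.8 -363.2   40.3] ztop 41.1
200 n 33 circ 620.8 -288.3 r 9.2 mean [ 619.9 -287.8   48.5] ztop 49.5
500 n 173 circ 451.4 -298.8 r 16.9 mean [ 448.3 -302.8  514.1] ztop 514.6
pocket px [208. 154.] circ 681.5 -75.9 r 11.4 med [681.6 -75.4  12.9] bboxc [681.4 -76.4  11.8]
pocket px [208. 169.] circ 641.3 -78.1 r 13.6 med [641.5 -78.   12.9] bboxc [641.3 -77.3  13.1]
pocket px [209. 186.] circ 596.3 -78.1 r 16.5 med [596.2 -79.2  12.8] bboxc [596.2 -78.2  13.3]
pocket px [209. 206.] circ 543.2 -79.8 r 21.7 med [543.6 -80.3  12.6] bboxc [543.7 -80.4  13. ]
```

```bash
sed -i 's/(P\[...,2\]>h-12)/(P[...,2]>h-12)\&(P[...,2]<h+8)/' h.py
python3 -m creep '{"slide":[[-1.5,1.1,-3.5],[-1.5,1.1,-3.5],[-1.5,1.1,-3.5],[-1.5,1.1,-3.5],[0,0,0],[0,0,0]],"turn":[0,0,0,0,0,0],"claw":[0.4,0.4,0.4,0.4,0.4,0.4]}' 20
python3 - <<'E'
from h import *
p,P=cloud('wrist');tops(P);print(manip.read_state()['eef_pos'])
E
```

```text
clock: 3.35
eef_pos: [409.8, -218.5, 266.2]
eef_rot: [3.14, -0.002, -0.001]
wrist_force: [-0.3, 0.7, 0.1]
finger_gap: 37.7
finger_force: 0.0
50 n 201 circ 409.0 -218.3 r 6.6 mean [ 409.5 -218.2   33.1] ztop 33.9
100 n 226 circ 556.4 -363.1 r 8.4 mean [ 556.1 -361.7   41.2] ztop 42.2
200 none 0
500 n 1059 circ 459.4 -309.3 r 14.0 mean [ 460.1 -308.3   64.3] ztop 65.2
[ 409.94536666 -218.41732697  266.26345093]
```

```bash
python3 -m creep '{"slide":[[-0.1,0,-1.5],[0,0,-1.5],[0,0,-1.5],[0,0,0],[0,0,0],[0,0,0],[0,0,0],[0,0,0]],"turn":[0,0,0,0,0,0,0,0],"claw":[0.4,0.4,0.4,0.4,0.1,0,0,0]}' 20
```

```text
clock: 4.4
eef_pos: [408.4, -217.6, 220.0]
eef_rot: [3.141, -0.001, -0.0]
wrist_force: [-0.3, 0.3, 2.8]
finger_gap: 11.5
finger_force: 20.0
```

```bash
python3 -m creep '{"slide":[[0,0,2],[0,0,3],[0,0,3],[2,1,1],[4,2.1,0],[5,2.6,0],[5,2.6,0],[5,2.6,0]],"turn":[0,0,0,0,0,0,0,0],"claw":[0,0,0,0,0,0,0,0]}'
python3 -m creep '{"slide":[[4,2.1,0],[2.3,1.2,0],[0,0,0],[0,0,0],[0,0,-2]],"turn":[0,0,0,0,0],"claw":[0,0,0,0,0]}'
python3 - <<'E'
from h import *
p,P=cloud('wrist');print(manip.read_state()['eef_pos']);pockets(p,P)
cv2.imwrite('pics/w2.png',p[:,:,::-1])
E
```

```text
clock: 5.4
eef_pos: [619.7, -107.5, 309.6]
eef_rot: [3.142, 0.0, -0.0]
wrist_force: [1.4, -0.3, -0.6]
finger_gap: 11.4
finger_force: 20.0
clock: 6.02
eef_pos: [680.9, -76.2, 290.6]
eef_rot: [3.141, -0.003, -0.001]
wrist_force: [-0.0, 0.8, -0.5]
finger_gap: 11.5
finger_force: 20.0
[680.41595874 -76.09409639 286.12399307]
pocket px [259. 199.] circ 681.4 -76.7 r 15.0 med [681.9 -76.7  14.6] bboxc [681.8 -76.8  42.7]
pocket px [259. 251.] circ 651.4 -75.6 r 27.4 med [629.  -76.6  14.8] bboxc [651.2 -77.1  60.7]
pocket px [260. 280.] circ 628.8 -82.1 r 53.1 med [596.1 -77.6  14.8] bboxc [628.8 -76.5  82.9]
pocket px [261. 330.] circ 610.6 -76.7 r 93.3 med [527.8 -78.6  14.9] bboxc [610.6 -77.  110.5]
```

View pics/w2.png

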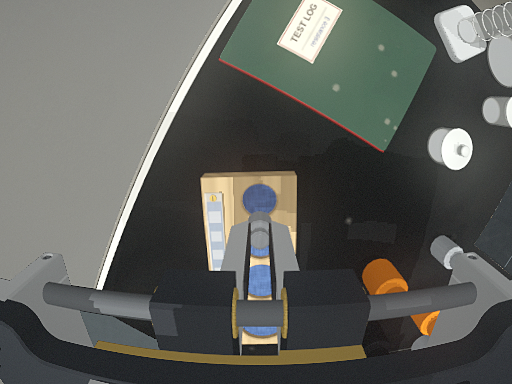

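```bash
python3 -m creep '{"slide":[[0.1,-0.05,-2],[0,0,-2],[0,0,-1],[0,0,0],[0,0,-0.3],[0,0,0]],"turn":[0,0,0,0,0,0],"claw":[0,0,0,0,0,0]}'
```

```text
clock: 6.82
eef_pos: [682.3, -76.1, 237.0]
eef_rot: [3.141, -0.001, -0.0]
wrist_force: [1.0, -0.5, -0.3]
finger_gap: 11.4
finger_force: 20.0
```

```bash
python3 -m creep '{"slide":[[0,0,-0.2],[0,0,0],[0,0,0]],"turn":[0,0,0],"claw":[0,0,0]}';python3 -m creep '{"slide":[[0,0,-0.1],[0,0,0],[0,0,0]],"turn":[0,0,0],"claw":[0,0,0]}'
```

```text
clock: 7.2
eef_pos: [682.3, -76.1, 234.8]
eef_rot: [3.142, -0.0, -0.0]
wrist_force: [-0.5, -0.1, -0.1]
finger_gap: 11.5
finger_force: 20.0
clock: 7.58
eef_pos: [682.4, -76.1, 234.0]
eef_rot: [3.142, -0.001, -0.0]
wrist_force: [-0.4, 0.4, 4.0]
finger_gap: 11.7
finger_force: 20.1
```

Contact at 234.0. Release, lift, and go toward the 100 g.

```bash
python3 -m creep '{"slide":[[0,0,0],[0,0,0],[0,0,0],[0,0,2],[0,0,3],[0,0,4],[0,0,0],[0,0,0]],"turn":[0,0,0,0,0,0,0,0],"claw":[0.15,0.25,0.35,0.4,0.4,0.4,0.4,0.4]}'
python3 - <<'E'
from h import *
W['s50']=(682,-76,47);p,P=cloud('wrist');print(manip.read_state()['eef_pos']);tops(P)
E
```

```text
clock: 8.57
eef_pos: [682.1, -76.0, 323.9]
eef_rot: [3.142, -0.0, -0.0]
wrist_force: [-1.0, 0.6, -0.1]
finger_gap: 37.8
finger_force: 0.0
[682.11714478 -76.06456637 323.14199242]
50 none 0
100 none 0
200 n 166 circ 619.1 -286.4 r 10.2 mean [ 619.9 -285.6   49.3] ztop 50.1
500 none 0
s50 n 147 circ 682.9 -76.6 r 6.4 mean [683.4 -76.8  47. ] ztop 47.9
```

```bash
python3 -m creep '{"slide":[[-2.1,-4.8,0],[-2.1,-4.8,0],[-2.1,-4.8,0],[-2.1,-4.8,0],[-2.1,-4.8,0],[-2.1,-4.7,-2],[0,0,-2],[0,0,0]],"turn":[0,0,0,0,0,0,0,0],"claw":[0.4,0.4,0.4,0.4,0.4,0.4,0.4,0.4]}'
python3 - <<'E'
from h import *
p,P=cloud('wrist');print(manip.read_state()['eef_pos']);tops(P)
E
```

```text
clock: 9.62
eef_pos: [556.2, -362.5, 281.2]
eef_rot: [-3.139, 0.003, -0.0]
wrist_force: [0.8, 0.0, 0.5]
finger_gap: 37.7
finger_force: 0.0
[ 556.7458201  -362.14533985  282.76961924]
50 none 0
100 n 289 circ 557.0 -362.9 r 8.1 mean [ 557.5 -363.    41.1] ztop 42.1
200 n 499 circ 618.9 -287.2 r 10.3 mean [ 619.1 -287.6   49.1] ztop 50.1
500 none 1
```

```bash
python3 -m creep '{"slide":[[0,-0.05,-2],[0,0,-2],[0,0,-1.4],[0,0,0],[0,0,0],[0,0,0],[0,0,0],[0,0,0]],"turn":[0,0,0,0,0,0,0,0],"claw":[0.4,0.4,0.4,0.4,0.1,0,0,0]}' 25
```

```text
clock: 10.68
eef_pos: [556.4, -363.7, 230.2]
eef_rot: [3.141, -0.001, -0.0]
wrist_force: [0.0, 0.5, 3.4]
finger_gap: 14.5
finger_force: 25.0
```

```bash
python3 -m creep '{"slide":[[0,0,2],[0,0,3],[0,0,4],[0.5,2,0],[1.4,4.6,0],[1.5,5,0],[1.5,5,0],[1.5,5,0]],"turn":[0,0,0,0,0,0,0,0],"claw":[0,0,0,0,0,0,0,0]}'
python3 -m creep '{"slide":[[1.4,4.6,0],[0.7,2.4,0],[0,0,-1],[0,0,-3],[0,0,-3],[0,0,0],[0,0,0]],"turn":[0,0,0,0,0,0,0],"claw":[0,0,0,0,0,0,0]}'
```

```text
clock: 11.68
eef_pos: [620.4, -145.2, 319.4]
eef_rot: [-3.141, 0.001, 0.0]
wrist_force: [1.1, 0.5, -1.3]
finger_gap: 14.6
finger_force: 25.0
clock: 12.55
eef_pos: [641.3, -78.1, 250.6]
eef_rot: [3.141, -0.001, -0.001]
wrist_force: [0.3, -0.1, -0.8]
finger_gap: 14.4
finger_force: 25.0
```

Target z ≈ 244.2.

```bash
python3 -m creep '{"slide":[[0,0.1,-0.5],[0,0,0],[0,0,0]],"turn":[0,0,0],"claw":[0,0,0]}';python3 -m creep '{"slide":[[0,0,-0.15],[0,0,0],[0,0,0]],"turn":[0,0,0],"claw":[0,0,0]}'
```

```text
clock: 12.92
eef_pos: [641.3, -76.6, 244.9]
eef_rot: [3.142, -0.0, -0.0]
wrist_force: [0.0, -0.5, -0.1]
finger_gap: 14.6
finger_force: 25.0
clock: 13.3
eef_pos: [641.5, -76.5, 244.1]
eef_rot: [3.141, -0.002, -0.0]
wrist_force: [-1.2, 0.5, 4.1]
finger_gap: 14.8
finger_force: 25.0
```

```bash
python3 -m creep '{"slide":[[0,0,0],[0,0,0],[0,0,0],[0,0,2],[0,0,3],[0,0,3],[0,0,0]],"turn":[0,0,0,0,0,0,0],"claw":[0.15,0.25,0.35,0.4,0.45,0.45,0.45]}'
python3 - <<'E'
from h import *
W['s50']=(682,-76,47);W['s100']=(642,-77,55);p,P=cloud('wrist');print(manip.read_state()['eef_pos']);tops(P,['s50','s100','200'])
E
python3 -m creep '{"slide":[[-0.4,-4.2,0],[-0.4,-4.2,0],[-0.4,-4.2,0],[-0.5,-4.2,0],[-0.5,-4.2,-1],[0,0,-2],[0,0,0],[0,0,0]],"turn":[0,0,0,0,0,0,0,0],"claw":[0.45,0.45,0.45,0.45,0.45,0.45,0.45,0.45]}'
python3 - <<'E'
from h import *
p,P=cloud('wrist');print(manip.read_state()['eef_pos']);tops(P,['200'])
E
```

```text
clock: 14.18
eef_pos: [641.5, -76.6, 326.9]
eef_rot: [3.141, -0.005, -0.0]
wrist_force: [-0.1, -0.5, 0.2]
finger_gap: 42.1
finger_force: 0.0
[641.26147375 -76.59761231 324.72826469]
s50 n 147 circ 682.6 -76.8 r 6.2 mean [682.9 -76.8  47.1] ztop 48.0
s100 n 227 circ 642.2 -75.9 r 8.0 mean [642.6 -75.9  55.1] ztop 55.9
200 n 188 circ 619.4 -285.9 r 10.2 mean [ 619.6 -285.4   49.3] ztop 50.3
clock: 15.22
eef_pos: [619.7, -285.5, 293.3]
eef_rot: [-3.141, 0.0, 0.001]
wrist_force: [-0.4, 0.2, 0.8]
finger_gap: 42.1
finger_force: 0.0
[ 619.71781122 -285.54498925  293.77739648]
200 n 438 circ 619.2 -287.0 r 10.0 mean [ 619.9 -287.    49.2] ztop 50.1
```

Grip target: tip ~35.5, TCP ≈ 235.

```bash
python3 -m creep '{"slide":[[0,-0.15,-2],[0,0,-2],[0,0,-1.8],[0,0,0],[0,0,0],[0,0,0],[0,0,0],[0,0,0]],"turn":[0,0,0,0,0,0,0,0],"claw":[0.45,0.45,0.45,0.45,0.1,0,0,0]}' 30
```

```text
clock: 16.27
eef_pos: [619.4, -288.0, 235.8]
eef_rot: [3.141, -0.001, -0.0]
wrist_force: [0.2, 1.7, 3.0]
finger_gap: 18.7
finger_force: 30.0
```

```bash
python3 -m creep '{"slide":[[0,0,1],[0,0,3],[0,0,4],[-0.2,2,1],[-0.5,4.5,0],[-0.5,4.5,0],[-0.5,4.5,0],[-0.4,3.5,0]],"turn":[0,0,0,0,0,0,0,0],"claw":[0,0,0,0,0,0,0,0]}'
```

```text
clock: 17.27
eef_pos: [597.4, -95.2, 324.0]
eef_rot: [-3.141, 0.002, 0.001]
wrist_force: [-0.1, -0.6, -1.0]
finger_gap: 18.4
finger_force: 30.0
```

```bash
python3 -m creep '{"slide":[[-0.2,1.9,0],[0,0,0],[0,0,-3],[0,0,-3],[0,0,-0.9],[0,0,0],[0,0,0]],"turn":[0,0,0,0,0,0,0],"claw":[0,0,0,0,0,0,0]}'
```

```text
clock: 18.15
eef_pos: [596.6, -79.4, 257.4]
eef_rot: [3.141, -0.002, -0.001]
wrist_force: [-0.7, -0.6, -0.8]
finger_gap: 18.7
finger_force: 30.0
```

```bash
python3 -m creep '{"slide":[[0,0.1,-0.6],[0,0,0],[0,0,0]],"turn":[0,0,0],"claw":[0,0,0]}';python3 -m creep '{"slide":[[0,0,-0.15],[0,0,0],[0,0,0]],"turn":[0,0,0],"claw":[0,0,0]}'
```

```text
clock: 18.52
eef_pos: [596.3, -78.1, 250.3]
eef_rot: [3.142, -0.0, -0.0]
wrist_force: [-0.4, -0.1, -2.6]
finger_gap: 18.6
finger_force: 30.0
clock: 18.9
eef_pos: [596.6, -78.0, 249.7]
eef_rot: [3.141, -0.002, -0.0]
wrist_force: [-0.7, 1.4, 6.9]
finger_gap: 18.3
finger_force: 30.0
```

```bash
python3 -m creep '{"slide":[[0,0,0],[0,0,0],[0,0,0],[0,0,2],[0,0,3],[0,0,3],[0,0,0]],"turn":[0,0,0,0,0,0,0],"claw":[0.2,0.3,0.4,0.45,0.5,0.5,0.5]}'
python3 - <<'E'
from h import *
W['s50']=(682,-76,47);W['s100']=(642,-77,55);W['s200']=(596,-78,63);p,P=cloud('wrist');print(manip.read_state()['eef_pos']);tops(P,['s50','s100','s200'])
E
python3 -m creep '{"slide":[[-2.3,-3.9,0],[-2.3,-3.9,0],[-2.3,-3.9,0],[-2.3,-3.9,0],[-2.3,-3.9,0],[-2.2,-3.8,0],[0,0,-2],[0,0,0]],"turn":[0,0,0,0,0,0,0,0],"claw":[0.5,0.5,0.5,0.5,0.5,0.5,0.5,0.5]}'
python3 - <<'E'
from h import *
p,P=cloud('wrist');print(manip.read_state()['eef_pos']);tops(P,['500'])
E
```

```text
clock: 19.77
eef_pos: [596.5, -78.2, 330.8]
eef_rot: [3.141, -0.004, -0.0]
wrist_force: [0.3, 0.8, 0.8]
finger_gap: 47.0
finger_force: 0.0
[596.25460133 -78.11837467 328.99589806]
s50 n 159 circ 682.4 -76.8 r 6.4 mean [682.5 -76.8  47.1] ztop 48.0
s100 n 240 circ 641.7 -76.0 r 7.9 mean [642.  -75.9  55.2] ztop 56.2
s200 n 368 circ 596.0 -77.1 r 9.9 mean [596.6 -77.2  63.1] ztop 64.0
clock: 20.82
eef_pos: [458.8, -311.1, 306.4]
eef_rot: [-3.139, 0.003, -0.001]
wrist_force: [-0.5, 0.9, -0.8]
finger_gap: 46.9
finger_force: 0.0
[ 459.21263325 -310.9469477   307.52722043]
500 n 818 circ 460.1 -309.7 r 13.5 mean [ 460.7 -309.6   64.2] ztop 65.1
```

Grip tip at ~47, TCP ≈ 246.

```bash
python3 -m creep '{"slide":[[0.1,0.1,-2],[0,0,-2],[0,0,-2.1],[0,0,0],[0,0,0],[0,0,0],[0,0,0],[0,0,0]],"turn":[0,0,0,0,0,0,0,0],"claw":[0.5,0.5,0.5,0.5,0.1,0,0,0]}' 45
```

```text
clock: 21.88
eef_pos: [460.5, -310.0, 248.4]
eef_rot: [3.141, -0.001, -0.0]
wrist_force: [-0.4, 3.8, 6.5]
finger_gap: 25.5
finger_force: 45.0
```

```bash
python3 -m creep '{"slide":[[0,0,1],[0,0,3],[0,0,4],[0.5,1.5,1],[1.3,4,0],[1.5,4.3,0],[1.5,4.3,0],[1.3,4,0]],"turn":[0,0,0,0,0,0,0,0],"claw":[0,0,0,0,0,0,0,0]}'
```

```text
clock: 22.88
eef_pos: [521.4, -126.6, 336.4]
eef_rot: [-3.141, 0.002, 0.0]
wrist_force: [0.2, -0.4, -5.5]
finger_gap: 25.2
finger_force: 45.0
```

```bash
python3 -m creep '{"slide":[[1.4,3,0],[0.8,1.9,0],[0,0,0],[0,0,-3],[0,0,-3],[0,0,-0.8],[0,0,0],[0,0,0]],"turn":[0,0,0,0,0,0,0,0],"claw":[0,0,0,0,0,0,0,0]}'
```

```text
clock: 23.88
eef_pos: [543.5, -80.3, 270.8]
eef_rot: [3.141, -0.002, -0.0]
wrist_force: [0.0, 0.6, -5.9]
finger_gap: 25.4
finger_force: 45.0
```

```bash
python3 -m creep '{"slide":[[0,0.05,-0.7],[0,0,0],[0,0,0]],"turn":[0,0,0],"claw":[0,0,0]}';python3 -m creep '{"slide":[[0,0,-0.15],[0,0,0],[0,0,0]],"turn":[0,0,0],"claw":[0,0,0]}'
```

```text
clock: 24.25
eef_pos: [543.3, -79.6, 262.7]
eef_rot: [-3.142, 0.0, -0.0]
wrist_force: [0.6, 0.0, -4.6]
finger_gap: 25.3
finger_force: 45.0
clock: 24.62
eef_pos: [543.6, -79.5, 262.5]
eef_rot: [3.141, -0.002, -0.0]
wrist_force: [-2.0, 2.3, 8.9]
finger_gap: 25.7
finger_force: 45.0
```

```bash
python3 -m creep '{"slide":[[0,0,0],[0,0,0],[0,0,0],[0,0,2],[0,0,3],[0,0,4],[0,0,0]],"turn":[0,0,0,0,0,0,0],"claw":[0.32,0.4,0.5,0.5,0.5,0.5,0.5]}'
python3 -m creep '{"slide":[[-2,-2,0],[-4,-4,0],[-2,-2,0],[0,0,0],[0,0,0]],"turn":[0,0,0,0,0],"claw":[0.5,0.5,0.5,0.5,0.5]}'
python3 - <<'E'
from h import *
W.update({'s50':(682,-76,47),'s100':(642,-77,55),'s200':(596,-78,63),'s500':(543,-79,78)});p,P=cloud('wrist');print(manip.read_state()['eef_pos']);tops(P,['s50','s100','s200','s500'])
cv2.imwrite('pics/w3.png',p[:,:,::-1])
E
```

```text
clock: 25.5
eef_pos: [543.5, -79.7, 353.9]
eef_rot: [3.141, -0.005, -0.0]
wrist_force: [0.2, -0.3, -0.4]
finger_gap: 47.1
finger_force: 0.0
clock: 26.12
eef_pos: [463.7, -159.2, 350.7]
eef_rot: [-3.141, 0.0, -0.0]
wrist_force: [-0.0, -0.0, -0.7]
finger_gap: 47.2
finger_force: 0.0
[ 463.82070357 -159.05882915  350.73418671]
s50 none 0
s100 n 179 circ 641.7 -76.1 r 8.2 mean [641.2 -76.5  55.2] ztop 56.3
s200 n 317 circ 595.6 -77.3 r 10.3 mean [595.5 -77.6  63.1] ztop 64.1
s500 n 660 circ 542.2 -79.1 r 13.5 mean [542.4 -79.7  78.2] ztop 79.2
```

View pics/w3.png

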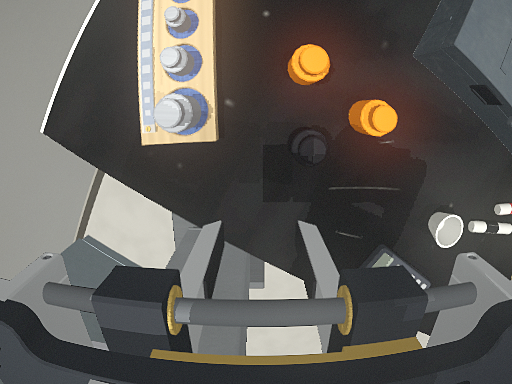

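The picture shows the 500 g (180,112), 200 g (178,60) and 100 g (178,17) weights upright in their pockets. The 50 g pocket is out of frame, but its weight measured correctly after the later placements. The gripper is clear.

```bash
python3 -c "
from cell import manip
print(manip.sign_off())"
```

```text
the job is handed in; nothing more can be done
None
```

All four weights are back upright on the felt in their own pockets, each measured within about 2 mm of its pocket's centre. The gripper never went near the crucible, weighing bottle or look-alikes, and I handed the job in at about 26 s of the 112 s limit (no verdict was returned).

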